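Draw the chip cutter's blade cassette home with a tapered drift and lock it with its bolt

TASK

The blade cassette of the chip cutter is stuck short of home, so the hole in its steel tongue lies behind the hole in the strap above it. Take the tapered drift from the wooden block, feed it at a slant through the strap hole until its tip has passed through the tongue hole, lever it upright and press it fully home (collar on the strap) so that it draws the cassette in; then pull it out, put it back in a socket of the block, and set the locking bolt fully home, upright, through both holes in its place. The gripper itself must never touch the cutter (its blades are sharp; only drift and bolt may), and the green mug, salt mill, spice jar and tin must not be knocked about.

Things in the scene. Friction and masses are not known exactly. Their poses are not given: they have to be found in the camera images.
- chip_cutter: Hand-lever chip cutter, fixed: grey frame, red-framed blade cassette near its front, white pusher and black lever grip at its rear; 215 long, 150 wide, 200 mm high. Origin on the worktop below the strap hole; +x runs along it from the strap (front) to the lever (rear), z up. Cassette and tongue slide along x against a steady drag of about 10 N, stay where left, with stops at home and at 24 mm.
- strap_hole (a point): Centre of the strap's hole (20 mm across) at the strap's top face, 112 mm above the worktop; axes as the cutter's. The strap is a fixed steel plate 5 mm thick, 54 mm wide, reaching 27 mm in front of the hole; the frame's posts begin 30 mm behind it. The cassette's tongue lies below it.
- tongue_level (a point): Fixed point 20 mm straight below strap_hole, at the tongue's top face. Tongue: steel, 5 mm thick, 50 mm wide. Its hole, 20 mm across, is centred here when the cassette is home, but starts 13 to 22 mm further along +x (how far is not given: feel for it). The drift goes through both only leaning with its top towards -x, 35 to 48 degrees, more the further off. Below: free to 15 mm above the worktop.
- drift_mid (a point): Tapered drift, 172 mm long, 0.22 kg: this point is on its axis at half length, at the underside of its collar; z runs along the axis towards the handle. Above it: collar 34 mm across, 6 mm thick, then a round dark wooden handle 26 mm across up to 86 mm. Stands upright in one of the block's two sockets (which one varies), collar on the block.
- drift_tip (a point): Tip of the drift, 86 mm below drift_mid on its axis; z as for drift_mid. The round steel is 8 mm across at the tip (its edge broken by 1.4 mm), 9 mm at 40 mm from it, 18.4 mm at 60 mm from it and on up to the collar.
- bolt_mid (a point): Locking bolt, 100 mm long: this point is on its axis at half length, at the underside of its flange; z towards the knob. Above: flange 34 mm across and 5 mm thick, then a round black ribbed knob 25 mm across to 50 mm above this point. Below: steel shank 14 mm across, the last 10 mm tapering to 6 mm, end 50 mm below. 0.14 kg. Stands upright in the other socket of the block, flange on the block.
- tool_block: Pale wooden block, fixed, 52 x 124 mm, 92 mm high, with two sockets. Origin under its centre; y along its length, z up.
- socket_a (a point): Mouth of one socket, on the block's top, 92 mm above the worktop, 35 mm from the block's centre towards its -y. Hole 22 mm across, bottomless down to the worktop.
- socket_b (a point): Mouth of the other socket, alike, 35 mm towards the block's +y.
- green_mug: Green and white mug, loose, 64 x 89 x 48 mm, behind the cutter by the sink; leave it. Origin at its underside.
- salt_mill: Glass salt mill with grey top, loose, 44 mm across, 90 mm high, right of the block; leave it. Origin at its underside.
- spice_jar: Spice jar with red lid, loose, 45 mm across, 106 mm high, right of the block; leave it. Origin at its underside.
- tin: Food tin, loose, 75 mm across, 58 mm high, far right; leave it. Origin at its underside.
There are look-alikes about, which are no part of the job. Of the things that look like the part that bears bolt_mid, the larger one is meant.

How it is judged (in metres and radians):
On the way, in this order (a step that is already met when the one before it is completed fails the run):
1. the drift leans 22 to 54 degrees, top towards the front, and its tip has passed through the strap hole and the tongue hole (z of drift_tip in the frame of strap_hole below -0.027 m and x of drift_tip in the frame of strap_hole above 0.01 m and y of drift_tip in the frame of strap_hole between -0.014 and 0.014 m and x of drift_mid in the frame of strap_hole below -0.005 m and z of drift_mid in the frame of strap_hole above 0 m and angle between drift_mid's own z axis and vertical between 0.38 and 0.95 rad), for 0.1 s.
2. the drift stands upright in both holes, its collar down on the strap (distance between drift_mid and strap_hole below 0.005 m and angle between drift_mid's own z axis and vertical below 0.12 rad), for 0.2 s.
3. the bolt stands fully home in both holes (horizontal distance between bolt_mid and strap_hole below 0.006 m and z of bolt_mid in the frame of strap_hole below 0.004 m and angle between bolt_mid's own z axis and vertical below 0.12 rad), for 0.2 s.
At the end, for the whole second after the job is handed in: The bolt stands upright (within 7 degrees) through strap and tongue, flange within 4 mm of the strap and within 6 mm of the hole's centre; the drift stands upright (within 7 degrees) in either socket of the block, collar within 6 mm of the socket's mouth (all of step 3 and z of bolt_mid in the frame of strap_hole above -0.004 m and (distance between drift_mid and socket_a below 0.006 m or distance between drift_mid and socket_b below 0.006 m) and angle between drift_mid's own z axis and vertical below 0.12 rad); the robot touches nothing.
It fails at once if the gripper or arm touches the chip cutter (contact force between any of the fingers, the arm and chip_cutter above 2 N).
It fails at once if the mug, mill, spice jar or tin is moved by more than 30 mm (distance of any of green_mug, salt_mill, spice_jar, tin from where it was at the start of the episode above 0.03 m).
It also fails if it takes over 64 s, if anything falls off the work surface, if the arm or the gripper's body presses on something with over 40 N, if the wrist force passes 120 N, or if a joint passes its speed limit or range.

ROBOT

A 6-joint arm with a two-finger parallel gripper is mounted at the origin on a cart in front of the work surface, level with it; the furniture and walls round the work are solid. World frame = base frame: x ahead of the robot, y to its left, z up, the work surface at z = 0. Lengths are in mm, angles in rad, forces in N, time in s.
With the tool pointing down it reaches from about 350 to 775 mm from the base axis. Payload 7.3 kg.
Tool frame: the origin (TCP) lies midway between the tips of the shut fingers; the grasp point (between the pads) lies 19 mm behind it; z points along the fingers, y is the line along which they close (so a half turn about z gives the same grasp; the last joint's range is limited). The gripper opens to 92 mm and grips with 3 to 60 N. Pads are 19 mm wide; open, the fingers measure 130 mm over their backs; the gripper's body (75 mm by 190 mm) begins 47 mm behind the grasp point.
Start: joints at [-1.369, 0.342, 1.524, -0, 1.275, -0.146], TCP at [178.959, -493.577, 226.741] pointing down, gripper open.
Joint ranges: [-2.53, 2.53], [-0.77, 2.02], [0.04, 2.7], [-1, 4.14], [0.28, 2.66], [-3.11, 3.11]. Speed limits (rad/s): [2.57, 2.57, 3.14, 3.14, 3.14, 3.14].

INTERFACE

Orientations are given as [roll, pitch, yaw] about the fixed x, y, z axes, in that order (R = Rz(yaw) Ry(pitch) Rx(roll)).
In Python, from plant import bot gives the robot as it stands. The module is installed in compiled form; this text tells all that it offers.
- The arm moves only by the shell command python3 -m crank 'ROWS' [OPENING]. ROWS is JSON, a list of rows, each a list of 6 numbers: the shift along the tool's x, y, z in m, then the turn, a rotation vector about the tool's x, y, z in rad. In form: [[dx, dy, dz, wx, wy, wz], ...]. A call has 1 to 5 rows; each row shifts and turns the commanded pose from where the row before left it, along the tool's axes as they then stand; what a row does not reach is not made up. A row lasts 1/8 s, in which the tool goes at most 62.5 mm and 10.7 degrees, less where a joint would pass 70% of its speed; a pose out of reach is approached as far as the arm can. A call is refused whole if a number of a shift passes 0.0625 or a number of a turn 0.188, either way. A call with a gripper value outside its range is refused whole. OPENING is the opening in per cent of the stroke, from 0 (shut) to 100 (fully open), set as the call begins (- or left out, the last holds). The fingers move at their own pace and stop on an object; the grip force is fixed at half the most. Time passes only in rows, so rows that do not move let the fingers close. It gives the time, the measured TCP pose, the force, the opening and the grip force at its end, in the units of the state.
- bot.get_obs(): the state, without advancing time (a new reading comes with each control period).
- bot.capture(name): name is "side" or "top"; returns a dict with "color" (480x640x3 uint8, blue, green, red), "fov_y" (degrees; the focal length in pixels is half the picture's height over the tangent of half this angle, whatever the lens; pixels are square), "cx", "cy" (the principal point, pixels), "extrinsics" (4x4, takes a point from world to camera coordinates). Camera axes: x right, y up, looking along -z (the intrinsics and any distortion apply to the point x, -y, -z); pixel columns grow to the right and rows downward; lengths in mm; the calibration is good to about 2 mm. A picture is of the moment at which its call begins. There is no depth.
- bot.close_job(): hands the job in; it is judged then, once.
The state is a dict: "time": time; "joint_positions": joint angles; "dq": joint speeds; "tau": joint torques, N m; "tool_pos": TCP position; "tcp_rot": TCP orientation; "contact_force": force on the tool from outside, world axes, zero at the start; "moment": the same for the moment, N m; "grip_width": finger opening in mm; "finger_force": force on a finger pad.
Only numpy, scipy, OpenCV 4.12 (cv2) and the standard library are available. Lean on these libraries where they do the work, as an engineer would, in place of code of your own. Each camera call takes 0.05 s, during which the arm holds its last target. There are 200 camera calls.

## Working session

There is one attempt and no reset: what is moved stays moved. The work goes in short steps, Python scripts to look and compute and a shell command to move; the robot and the scene stay as the last step left them, time stands still between calls to the robot, and variables do not carry over. Pictures are saved under pics/ and viewed, at most 13 in all, crops included, and the job is handed in when it is done.

```bash
mkdir -p pics; python3 - <<'E'
from plant import bot
import cv2,numpy as np
print(bot.get_obs())
for n in("side","top"):
    c=bot.capture(n); cv2.imwrite(f"pics/{n}0.png",c["color"]); print(n,{k:v for k,v in c.items() if k!="color"})
E
```

```text
{'time': 0.0, 'joint_positions': array([-1.36903246e+00,  3.42706470e-01,  1.52504678e+00,  6.12667947e-07,
        1.27536858e+00, -1.46012344e-01]), 'dq': array([-4.86049086e-04, -8.53844866e-04,  1.92296312e-04, -5.05508809e-05,
       -1.38756169e-04,  3.32522028e-04]), 'tau': array([-6.54166506e-04, -4.31235266e+01, -2.44218528e+01,  7.18268403e-02,
        5.61814138e-02, -1.12017840e-04]), 'tool_pos': array([ 178.85574077, -493.15628712,  226.04300125]), 'tcp_rot': array([-3.14007983e+00, -2.23065521e-04,  3.47775862e-01]), 'contact_force': array([-0.07754373, -0.1787567 ,  1.04972146]), 'moment': array([-0.03176877, -0.00797713,  0.05946192]), 'finger_force': 0.0, 'grip_width': 91.39403888007054}
side {'fov_y': 51.88619179103369, 'cx': 322.2844939646774, 'cy': 239.26063119258853, 'extrinsics': array([[ 8.96048047e-01, -4.43761919e-01, -1.31626820e-02,
        -5.69856811e+02],
       [ 2.03668011e-01,  3.84542195e-01,  9.00359174e-01,
        -1.27636936e+02],
       [-3.94483508e-01, -8.09445897e-01,  4.34948390e-01,
        -9.37262009e+02],
       [ 0.00000000e+00,  0.00000000e+00,  0.00000000e+00,
         1.00000000e+00]])}
top {'fov_y': 43.70840657585848, 'cx': 322.87426535322885, 'cy': 231.6055410611159, 'extrinsics': array([[ 3.13942720e-01, -9.49420114e-01,  6.43543753e-03,
        -3.32231692e+02],
       [ 9.19449673e-01,  3.05708689e-01,  2.47294350e-01,
        -4.93250121e+02],
       [-2.36753599e-01, -7.17191999e-02,  9.68919031e-01,
        -1.45151425e+03],
       [ 0.00000000e+00,  0.00000000e+00,  0.00000000e+00,
         1.00000000e+00]])}
```

View pics/side0.png

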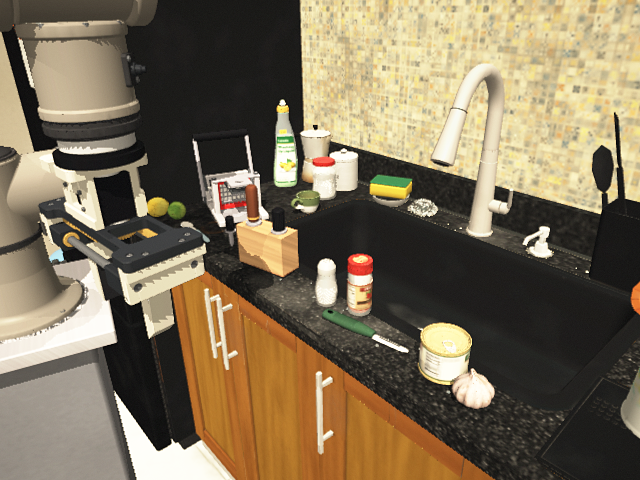

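View pics/top0.png

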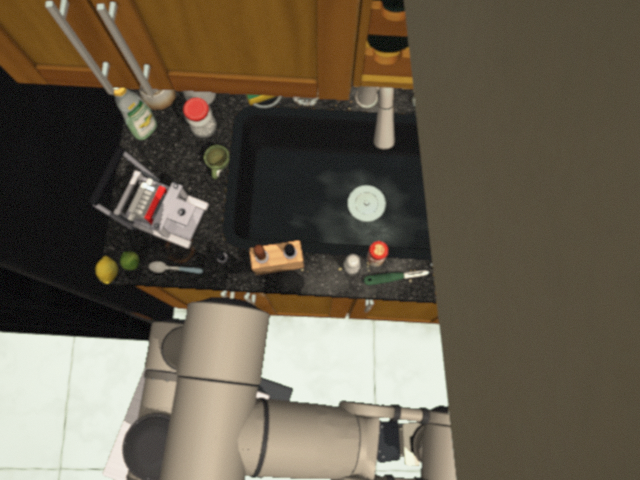

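The side view shows the block at about (267,245), with the brown drift handle at (252,200) and a black knob at (279,218). The cutter is at (232,180), and a small black-knobbed look-alike stands at (230,230). In the top view the block is at (276,257), the drift at (260,252) and the bolt at (290,248). The strap hole is near (181,212). Next I'll enlarge both.

```bash
python3 - <<'E'
import cv2,numpy as np
s=cv2.imread("pics/side0.png")[120:285,185:315]; t=cv2.imread("pics/top0.png")[150:290,90:310]
a=cv2.resize(s,None,fx=3,fy=3,interpolation=cv2.INTER_CUBIC); b=cv2.resize(t,(400,int(140*400/220)))
b=cv2.resize(cv2.imread("pics/top0.png")[180:280,165:305],None,fx=2.9,fy=2.9,interpolation=cv2.INTER_CUBIC)
o=np.zeros((500,800,3),np.uint8); o[:495,:390]=a; o[:290,392:798]=b
cv2.imwrite("pics/crop1.png",o)
E
```

```text
(no output)
```

View pics/crop1.png

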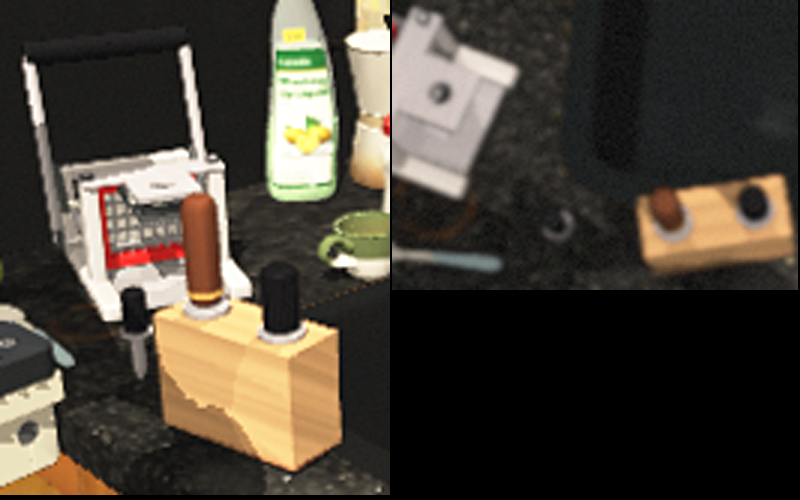

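```bash
cat > h.py <<'E'
import numpy as np,cv2
E_={'side':(51.88619179103369,322.2844939646774,239.26063119258853,np.array([[.896048047,-.443761919,-.013162682,-569.856811],[.203668011,.384542195,.900359174,-127.636936],[-.394483508,-.809445897,.43494839,-937.262009]])),
'top':(43.70840657585848,322.87426535322885,231.6055410611159,np.array([[.31394272,-.949420114,.00643543753,-332.231692],[.919449673,.305708689,.24729435,-493.250121],[-.236753599,-.0717191999,.968919031,-1451.51425]]))}
def proj(n,P):
    fv,cx,cy,M=E_[n]; f=240/np.tan(np.radians(fv/2)); c=np.atleast_2d(P)@M[:,:3].T+M[:,3]
    return np.c_[cx+f*c[:,0]/-c[:,2], cy-f*c[:,1]/-c[:,2]]
def ray(n,uv,z):
    fv,cx,cy,M=E_[n]; f=240/np.tan(np.radians(fv/2)); R=M[:,:3]; C=-R.T@M[:,3]
    d=R.T@np.array([(uv[0]-cx)/f,-(uv[1]-cy)/f,-1]); return C+d*(z-C[2])/d[2]
def S(x,y): return (185+x/3-.33,120+y/3-.33)
def T(x,y): return (165+(x-392)/2.9-.33,180+y/2.9-.33)
E
python3 - <<'E'
from h import *
from scipy.optimize import least_squares
np.set_printoptions(precision=1,suppress=True)
for n,s,t,z in(("drift",S(208,306),T(672,220),98),("bolt",S(283,333),T(754,210),97)):
    print(n,ray('side',s,z),ray('top',t,z))
print("strap",ray('top',T(439,93),112))
print("dh top",ray('top',T(664,200),178),"side",ray('side',S(200,197),178))
a,b=ray('top',T(458,193),10),ray('top',T(513,72),10);print(a,b,np.degrees(np.arctan2(*(b-a)[[1,0]])))
for nm,p in(("frontL",T(392+0,150)),("strapcorner1",T(431,8)),("strapR",T(482,53)),("strapL",T(452,130))): print(nm,ray('top',p,112))
# block corners order: local(x,y,z)
obs=[(S(157,312),),(S(293,352),),(S(340,325),),(S(293,470),),(S(165,418),),(S(340,440),)]
def res(p):
    x,y,a=p;c,s=np.cos(a),np.sin(a)
    L=np.array([[-26,62,92],[-26,-62,92],[26,-62,92],[-26,-62,0],[-26,62,0],[26,-62,0]],float)
    W=np.c_[x+c*L[:,0]-s*L[:,1],y+s*L[:,0]+c*L[:,1],L[:,2]]
    return (proj('side',W)-np.array([o[0] for o in obs])).ravel()
for a0 in(0,.3,-.3):
    r=least_squares(res,[450,0,a0]);print(r.x,r.cost);
print(r.fun)
E
```

```text
drift [455.7 -42.5  98. ] [459.4 -38.7  98. ]
bolt [ 486.3 -107.5   97. ] [ 489.5 -101.3   97. ]
strap [498.4 184.1 112. ]
dh top [459.  -39.9 178. ] side [456.9 -40.5 178. ]
[437.2 166.   10. ] [558.7 160.   10. ] -2.829493004613351
frontL [439.4 203.1 112. ]
strapcorner1 [567.1 218.7 112. ]
strapR [543.1 162.4 112. ]
strapL [471.5 161.6 112. ]
[477.4 -58.5   0.5] 4.057034108474363
[477.4 -58.5   0.5] 4.057034108474296
[477.4 -58.5   0.5] 4.0570341084742285
[-0.4 -1.2 -1.2 -0.4 -0.7 -0.3  1.   0.1  0.6  1.5  0.8  0.2]
```

In the block, the drift is at side (254,222) and the bolt at (279,231). The bolt is the larger of the two black-knobbed parts; the smaller one at side (230,230) and top (222,257) stands on the worktop and is a decoy. Next I'll zoom in on the cutter for its yaw and hole centre.

```bash
python3 - <<'E'
import cv2,numpy as np
t=cv2.imread("pics/top0.png")[150:250,90:213]; s=cv2.imread("pics/side0.png")[165:230,195:275]
a=cv2.resize(t,None,fx=6,fy=6,interpolation=cv2.INTER_CUBIC)[:, :738]
cv2.imwrite("pics/c2.png",cv2.convertScaleAbs(a,alpha=.85))
b=cv2.resize(s,None,fx=9,fy=9,interpolation=cv2.INTER_CUBIC); cv2.imwrite("pics/c3.png",b)
E
```

```text
(no output)
```

View pics/c2.png

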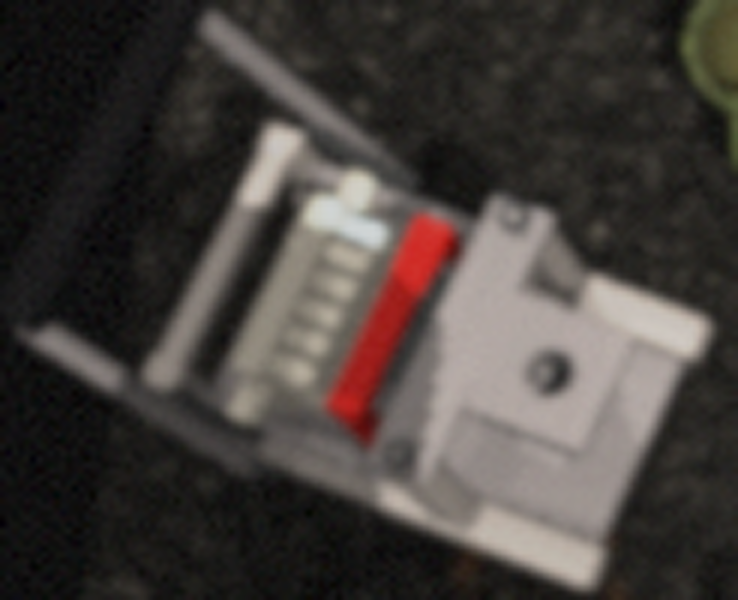

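View pics/c3.png

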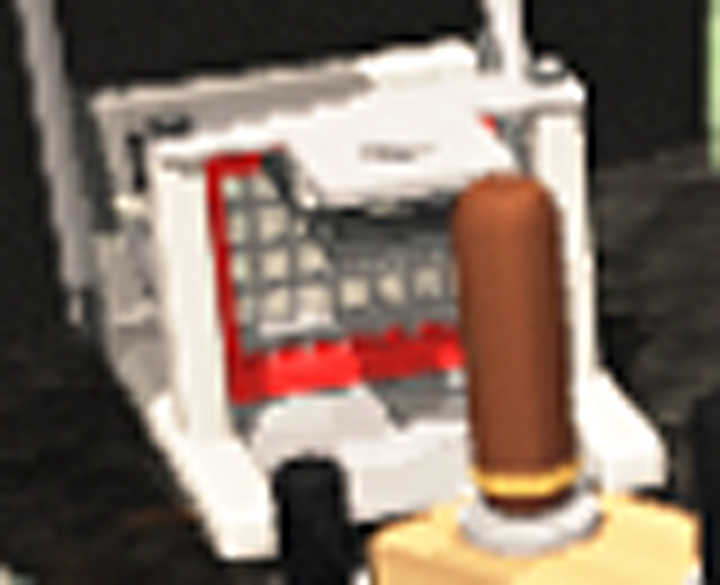

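```bash
python3 - <<'E'
from h import *
np.set_printoptions(precision=1,suppress=True)
C=lambda x,y:(90+x/6-.42,150+y/6-.42)
D=lambda x,y:(195+x/9-.44,165+y/9-.44)
print("hole top",ray('top',C(549,372),112),"side",ray('side',D(395,152),112))
def ang(n,p,q,z):
    a,b=ray(n,p,z),ray(n,q,z);return a,b,np.degrees(np.arctan2(b[1]-a[1],b[0]-a[0])),np.linalg.norm(b-a)
for l,p,q,z in(("strapfront",C(585,447),C(632,335),112),("plate",C(425,480),C(550,212),112),("red",C(340,405),C(437,215),100),("feet",C(597,590),C(710,325),12),("lever",C(158,375),C(250,185),120),("strapside",C(585,447),C(468,405),112),("footside",C(597,590),C(380,495),10)):
    print(l,*ang('top',p,q,z))
print("bolt knob top: top",ray('top',T(751,198),147),"side",ray('side',S(281,266),147))
print("plate side",*ang('side',D(165,150),D(575,85),112))
E
```

```text
hole top [498.9 183.8 112. ] side [494.7 183.1 112. ]
strapfront [473.9 158.  112. ] [524.4 157.2 112. ] -0.9136973298439458 50.596777061283845
plate [440.3 214.7 112. ] [563.4 208.9 112. ] -2.6829604935769105 123.23273187629678
red [460.9 264.1 100. ] [550.2 257.3 100. ] -4.362101398328635 89.59571600222998
feet [434.1 159.7  12. ] [561.5 156.3  12. ] -1.5034379988369135 127.42486739023067
lever [445.8 331.8 120. ] [533.3 328.1 120. ] -2.4390420465871556 87.51339439600473
strapside [473.9 158.  112. ] [475.3 210.  112. ] 88.3518204218937 51.96587684367211
footside [434.4 160.2  10. ] [444.1 265.5  10. ] 84.69119854330509 105.70103584880896
bolt knob top: top [ 488.6 -101.5  147. ] side [ 486.3 -110.8  147. ]
plate side [438.5 215.6 112. ] [558.8 215.1 112. ] -0.23115830836822474 120.34401907749576
```

```bash
cat >> h.py <<'E'
from scipy.spatial.transform import Rotation as Ro, Slerp
YAW=np.radians(88)
XC=np.array([np.cos(YAW),np.sin(YAW),0]); HOLE=np.array([497,184,112.])
def tool(th,yaw=YAW): return Ro.from_euler('xyz',[np.pi,0,yaw])*Ro.from_rotvec([0,th,0])
def plan(P,R,n,cur=None):
    from plant import bot
    if cur is None:
        o=bot.get_obs(); p0,R0=np.array(o['tool_pos']),Ro.from_euler('xyz',o['tcp_rot'])
    else: p0,R0=np.array(cur[0],float),cur[1]
    P=np.array(P,float); sl=Slerp([0,1],Ro.concatenate([R0,R])); rows=[]
    for k in range(n):
        ra,rb=sl(k/n),sl((k+1)/n); d=ra.inv().apply((P-p0)/n)/1000; w=(ra.inv()*rb).as_rotvec()
        rows.append([round(v,4) for v in np.r_[d,w]])
    for r in rows: print(r)
E
python3 - <<'E'
from h import *
plan([458,-40,215],tool(0),10)
E
```

```text
[np.float64(0.0417), np.float64(-0.0331), np.float64(0.0012), np.float64(-0.0001), np.float64(-0.0001), np.float64(-0.1188)]
[np.float64(0.0453), np.float64(-0.0279), np.float64(0.0012), np.float64(-0.0001), np.float64(-0.0001), np.float64(-0.1188)]
[np.float64(0.0483), np.float64(-0.0224), np.float64(0.0011), np.float64(-0.0001), np.float64(-0.0001), np.float64(-0.1188)]
[np.float64(0.0506), np.float64(-0.0165), np.float64(0.0011), np.float64(-0.0001), np.float64(-0.0001), np.float64(-0.1188)]
[np.float64(0.0522), np.float64(-0.0104), np.float64(0.0011), np.float64(-0.0001), np.float64(-0.0001), np.float64(-0.1188)]
[np.float64(0.0531), np.float64(-0.0041), np.float64(0.0011), np.float64(-0.0001), np.float64(-0.0001), np.float64(-0.1188)]
[np.float64(0.0532), np.float64(0.0022), np.float64(0.0011), np.float64(-0.0001), np.float64(-0.0001), np.float64(-0.1188)]
[np.float64(0.0525), np.float64(0.0085), np.float64(0.0011), np.float64(-0.0001), np.float64(-0.0001), np.float64(-0.1188)]
[np.float64(0.0512), np.float64(0.0147), np.float64(0.0011), np.float64(-0.0001), np.float64(-0.0001), np.float64(-0.1188)]
[np.float64(0.0491), np.float64(0.0206), np.float64(0.0011), np.float64(-0.0001), np.float64(-0.0001), np.float64(-0.1188)]
```

```bash
sed -i 's/round(v,4)/round(float(v),4)/' h.py
python3 -m crank '[[0.042,-0.033,0.001,0,0,-0.119],[0.045,-0.028,0.001,0,0,-0.119],[0.048,-0.022,0.001,0,0,-0.119],[0.051,-0.0165,0.001,0,0,-0.119],[0.052,-0.0105,0.001,0,0,-0.119]]' 80
python3 -m crank '[[0.053,-0.004,0.001,0,0,-0.119],[0.053,0.002,0.001,0,0,-0.119],[0.0525,0.0085,0.001,0,0,-0.119],[0.051,0.0145,0.001,0,0,-0.119],[0.049,0.0205,0.001,0,0,-0.119]]'
python3 -m crank '[[0,0,0,0,0,0],[0,0,0,0,0,0]]'
python3 - <<'E'
from h import *
from plant import bot
plan([458,-40,133],tool(0),3)
a=bot.capture("side")["color"][90:290,150:350]
cv2.imwrite("pics/s4.png",cv2.resize(a,None,fx=3,fy=3,interpolation=cv2.INTER_CUBIC))
E
```

```text
time: 0.72
tool_pos: [318.9, -265.6, 221.5]
tcp_rot: [-3.141, -0.0, 0.946]
contact_force: [1.6, 0.2, 0.0]
grip_width: 73.6
finger_force: 0.0
time: 1.35
tool_pos: [457.6, -39.1, 216.6]
tcp_rot: [-3.141, 0.0, 1.542]
contact_force: [0.9, -0.1, 0.3]
grip_width: 73.4
finger_force: 0.0
time: 1.6
tool_pos: [456.5, -40.9, 216.3]
tcp_rot: [-3.14, 0.0, 1.538]
contact_force: [-0.3, 0.3, 0.5]
grip_width: 73.4
finger_force: 0.0
[0.0003, 0.0005, 0.0278, -0.0004, 0.0001, 0.0006]
[0.0003, 0.0005, 0.0278, -0.0004, 0.0001, 0.0006]
[0.0003, 0.0005, 0.0278, -0.0004, 0.0001, 0.0006]
```

View pics/s4.png

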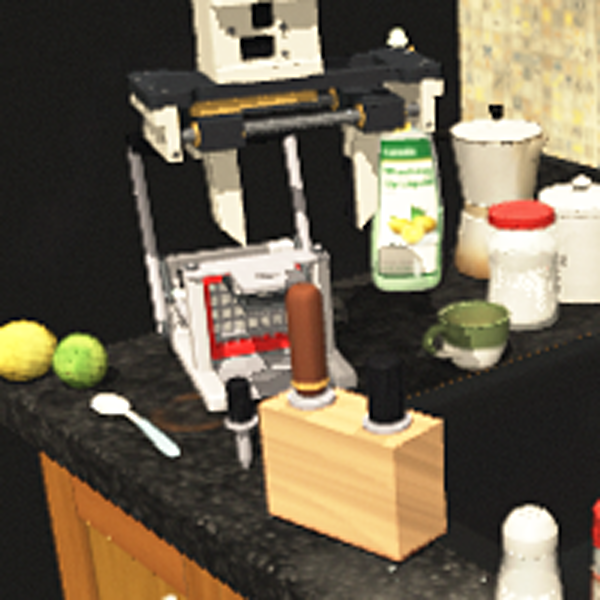

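The gripper straddles the drift. Its finger tips are at crop (242,243) and (362,228), their midpoint at (302,236), and the handle top is at (304,285). So it is laterally aligned within a few millimetres.

```bash
python3 - <<'E'
from h import *
np.set_printoptions(precision=1,suppress=True)
K=lambda x,y:(150+x/3-.33,90+y/3-.33)
print(proj('side',[456.5,-40.9,216.3]),K(302,236))
print(proj('side',[458,-40,178]),K(304,285), proj('side',[458,-40,98]),K(312,398))
print(ray('side',K(304,286),178),ray('side',K(312,397),98),ray('side',K(387,425),97),ray('side',K(385,358),147))
E
python3 -m crank '[[0.0003,0.0015,0.028,0,0,0],[0,0,0.028,0,0,0],[0,0,0.0275,0,0,0],[0,0,0,0,0,0]]'
python3 -m crank '[[0,0,0,0,0,0],[0,0,0,0,0,0],[0,0,0,0,0,0],[0,0,0,0,0,0],[0,0,0,0,0,0]]' 0
```

```text
[[249.8 167.3]] (250.33666666666667, 168.33666666666667)
[[251.8 185.2]] (251.0033333333333, 184.67) [[254.6 221.1]] (253.67, 222.33666666666664)
[456.9 -38.2 178. ] [454.5 -43.8  98. ] [ 484.5 -110.1   97. ] [ 484.4 -113.7  147. ]
time: 2.15
tool_pos: [456.8, -41.5, 131.9]
tcp_rot: [-3.137, -0.001, 1.535]
contact_force: [-0.7, 0.2, -0.0]
grip_width: 73.7
finger_force: 0.0
time: 2.78
tool_pos: [458.5, -40.5, 133.3]
tcp_rot: [3.141, 0.0, 1.538]
contact_force: [-1.0, -0.1, 0.8]
grip_width: 28.4
finger_force: 0.6
```

```bash

python3 -m crank '[[0,0,0,0,0,0],[0,0,0,0,0,0],[0,0,-0.01,0,0,0]]'
python3 -m crank '[[0,0,-0.03,0,0,0],[0,0,-0.03,0,0,0],[0,0,-0.03,0,0,0],[0,0,-0.03,0,0,0],[0,0,0,0,0,0]]'
python3 - <<'E'
from h import *
from plant import bot
a=bot.capture("side")["color"][60:260,150:350];b=bot.capture("top")["color"][180:280,220:320]
o=np.hstack([cv2.resize(x,(400,400),interpolation=cv2.INTER_CUBIC) for x in(a,b)])
cv2.imwrite("pics/s5.png",o)
E
```

```text
time: 3.15
tool_pos: [457.8, -40.3, 142.8]
tcp_rot: [-3.139, -0.0, 1.538]
contact_force: [0.2, 0.0, -1.8]
grip_width: 25.1
finger_force: 30.0
time: 3.78
tool_pos: [459.6, -40.8, 265.3]
tcp_rot: [3.137, 0.001, 1.538]
contact_force: [0.4, 0.2, -1.9]
grip_width: 25.0
finger_force: 30.0
```

View pics/s5.png

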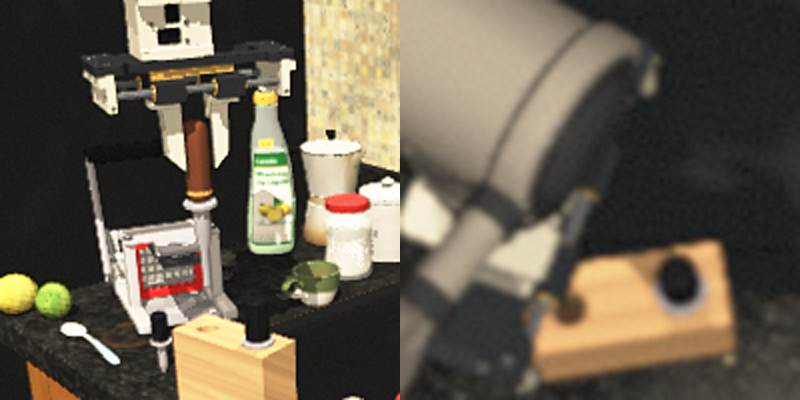

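The drift is held upright and clear of the block. Its collar is at side crop (200,203) and its tip at (200,315). The empty socket is at (208,328).

```bash
python3 - <<'E'
from h import *
np.set_printoptions(precision=1,suppress=True)
K=lambda x,y:(150+x/2-.25,60+y/2-.25); L=lambda x,y:(220+(x-400)/4-.4,180+y/4-.4)
P=[459.6,-40.8]
for n,q,z in(("collar",K(200,203),228),("tip",K(201,316),138),("hndltop",K(198,122),310)):
    print(n,q,proj('side',[*P,z]),ray('side',q,z))
print("socket",ray('side',K(208,328),92),ray('top',L(570,307),92),"bolt",ray('top',L(682,286),97),ray('side',K(258,340),97))
th=np.radians(42)
def tcp(tip,th,L=127.3): # tip in cutter x,z
    d=np.array([0,0,-1])*np.cos(th)+XC*np.sin(th)
    return HOLE+XC*tip[0]+np.array([0,0,tip[1]])-L*d
import sys
print(tcp((-12,12),th)); plan(tcp((-12,12),th),tool(th),9)
E
```

```text
collar (249.75, 161.25) [[250.8 161.5]] [458.2 -38.4 228. ]
tip (250.25, 217.75) [[254.1 203.4]] [ 427.9 -109.2  138. ]
hndltop (248.75, 120.75) [[247.6 120.2]] [460.1 -46.4 310. ]
socket [455.8 -39.4  92. ] [459.1 -40.4  92. ] bolt [ 492.3 -101.9   97. ] [ 487.5 -103.    97. ]
[493.6  86.9 218.6]
[0.0143, 0.0035, 0.0049, -0.0002, 0.0814, 0.0002]
[0.0138, 0.0035, 0.006, -0.0002, 0.0814, 0.0002]
[0.0133, 0.0035, 0.0071, -0.0002, 0.0814, 0.0002]
[0.0127, 0.0035, 0.0082, -0.0002, 0.0814, 0.0002]
[0.012, 0.0035, 0.0092, -0.0002, 0.0814, 0.0002]
[0.0112, 0.0035, 0.0101, -0.0002, 0.0814, 0.0002]
[0.0103, 0.0035, 0.011, -0.0002, 0.0814, 0.0002]
[0.0094, 0.0035, 0.0118, -0.0002, 0.0814, 0.0002]
[0.0084, 0.0035, 0.0125, -0.0002, 0.0814, 0.0002]
```

```bash
cat >> h.py <<'E'
def tcp(tip,th,L=127.3):
    return HOLE+XC*tip[0]+np.array([0,0,tip[1]])-L*(np.array([0,0,-1])*np.cos(th)+XC*np.sin(th))
def tipc(L=127.3):
    from plant import bot
    o=bot.get_obs(); R=Ro.from_euler('xyz',o['tcp_rot']); d=R.apply([0,0,1]); t=o['tool_pos']+L*d-HOLE
    print("tip c: x %.1f y %.1f z %.1f"%(t@XC, t@np.array([-XC[1],XC[0],0]), t[2]),"tilt",round(float(np.degrees(np.arccos(-d[2]))),1),"F",np.round(o['contact_force'],1),"M",np.round(o['moment'],2),"grip",round(o['grip_width'],1))
E
python3 - <<'E'
from h import *
th=np.radians(42)
plan(tcp((-16.7,17),th),tool(th),9)
E
```

```text
[0.0137, 0.0035, 0.0043, -0.0002, 0.0814, 0.0002]
[0.0133, 0.0035, 0.0054, -0.0002, 0.0814, 0.0002]
[0.0129, 0.0035, 0.0065, -0.0002, 0.0814, 0.0002]
[0.0123, 0.0035, 0.0075, -0.0002, 0.0814, 0.0002]
[0.0116, 0.0035, 0.0085, -0.0002, 0.0814, 0.0002]
[0.0109, 0.0035, 0.0094, -0.0002, 0.0814, 0.0002]
[0.0101, 0.0035, 0.0103, -0.0002, 0.0814, 0.0002]
[0.0092, 0.0035, 0.0111, -0.0002, 0.0814, 0.0002]
[0.0083, 0.0035, 0.0118, -0.0002, 0.0814, 0.0002]
```

```bash

python3 -m crank '[[0.0137,0.0035,0.0043,0,0.0814,0],[0.0133,0.0035,0.0054,0,0.0814,0],[0.0129,0.0035,0.0065,0,0.0814,0],[0.0123,0.0035,0.0075,0,0.0814,0],[0.0116,0.0035,0.0085,0,0.0814,0]]' >/dev/null
python3 -m crank '[[0.0109,0.0035,0.0094,0,0.0814,0],[0.01,0.0035,0.0103,0,0.0814,0],[0.0092,0.0035,0.0111,0,0.0814,0],[0.0083,0.0035,0.0118,0,0.0814,0],[0,0,0,0,0,0]]'
python3 - <<'E'
from h import *
from plant import bot
tipc()
a=bot.capture("side")["color"][120:220,200:300];b=bot.capture("top")["color"][170:270,130:230]
tipc()
o=np.hstack([cv2.resize(x,(400,400),interpolation=cv2.INTER_CUBIC) for x in(a,b)])
cv2.imwrite("pics/s6.png",o)
E
```

```text
time: 5.12
tool_pos: [493.1, 81.8, 221.8]
tcp_rot: [-3.134, -0.733, 1.532]
contact_force: [-0.4, 0.3, -2.1]
grip_width: 24.7
finger_force: 30.0
tip c: x -17.1 y 1.0 z 15.2 tilt 42.0 F [-0.4  0.3 -2.1] M [-0.7  -0.04 -0.01] grip 24.7
tip c: x -17.5 y -0.0 z 16.6 tilt 41.9 F [ 0.5 -0.6 -2.6] M [-0.67 -0.06 -0.02] grip 25.1
```

View pics/s6.png

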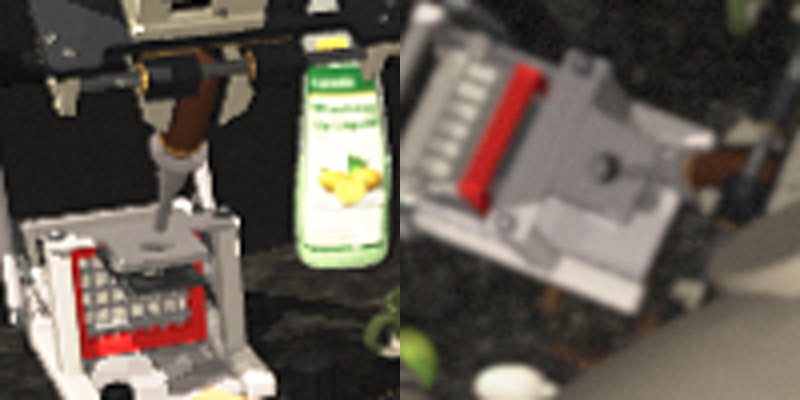

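The side view shows the tip at crop (160,231), just above the strap hole at (155,246). The top view shows the hole at (605,168) and the collar at (690,168).

```bash
python3 - <<'E'
from h import *
np.set_printoptions(precision=1,suppress=True)
K=lambda p:(np.array(p)+.4-[200,120])*4; L=lambda p:(np.array(p)+.4-[130,170])*4+[400,0]
Y=np.array([-XC[1],XC[0],0]); th=np.radians(42); ax=np.array([0,0,1])*np.cos(th)-XC*np.sin(th)
tip=HOLE-17.3*XC+0.5*Y+[0,0,16]
for n,f in(('side',K),('top',L)):
    for l,P in(("tip",tip),("collar",tip+89*ax),("handle60",tip+115*ax),("hole",HOLE),("hole+4Xc",HOLE+4*XC),("hole+4Y",HOLE+4*Y)): print(n,l,f(proj(n,P)[0]))
E
```

```text
side tip [163.2 230. ]
side collar [182. 150.]
side handle60 [187.9 124.4]
side hole [158.6 246.4]
side hole+4Xc [156.8 244.5]
side hole+4Y [152.3 247.3]
top tip [624.3 173.6]
top collar [694.1 176.3]
top handle60 [715.9 177.2]
top hole [604.4 170.6]
top hole+4Xc [598.4 168.4]
top hole+4Y [601.8 176.5]
```

```bash

python3 -m crank '[[0,-0.001,0.01,0,0,0],[0,0,0.01,0,0,0],[0,0,0.008,0,0,0],[0,0,0,0,0,0]]'
python3 -c "from h import *;tipc()"
python3 -m crank '[[0,0,0.006,0,0,0],[0,0,0.006,0,0,0],[0,0,0,0,0,0]]'
python3 -c "from h import *;tipc()"
```

```text
time: 5.72
tool_pos: [493.3, 101.3, 202.9]
tcp_rot: [-3.14, -0.733, 1.538]
contact_force: [-0.9, 0.4, -1.1]
grip_width: 24.9
finger_force: 30.0
tip c: x 2.3 y 1.2 z -3.7 tilt 42.0 F [-0.9  0.4 -1.1] M [-0.78 -0.08  0.02] grip 24.9
time: 6.1
tool_pos: [493.7, 109.0, 194.1]
tcp_rot: [-3.141, -0.733, 1.537]
contact_force: [-0.0, -0.5, -2.0]
grip_width: 25.4
finger_force: 30.0
tip c: x 10.0 y 0.9 z -12.5 tilt 42.0 F [-0.  -0.5 -2. ] M [-0.71 -0.1   0.01] grip 25.4
```

Through the strap hole with no contact. Next I'll go on to the tongue in small steps.

```bash

for i in 1; do python3 -m crank '[[0,0,0.004,0,0,0],[0,0,0.003,0,0,0],[0,0,0,0,0,0]]'>/dev/null; python3 -c "from h import *;tipc()"; done
python3 -m crank '[[0,0,0.003,0,0,0],[0,0,0.003,0,0,0],[0,0,0,0,0,0]]'>/dev/null
python3 -c "from h import *;tipc()"
python3 -m crank '[[0,0,0.003,0,0,0],[0,0,0,0,0,0]]' >/dev/null
python3 -c "from h import *;tipc()"
```

```text
tip c: x 14.6 y 0.8 z -17.6 tilt 42.0 F [-0.1  0.2 -2.8] M [-0.7  -0.08 -0.02] grip 25.3
tip c: x 18.6 y 0.8 z -22.1 tilt 42.0 F [-0.6  0.7 -3.4] M [-0.7  -0.07 -0.  ] grip 25.3
tip c: x 20.6 y 0.7 z -24.3 tilt 42.0 F [ 0.6 -0.5 -2.1] M [-0.68 -0.11  0.01] grip 25.3
```

```bash

python3 -m crank '[[0,0,0.003,0,0,0],[0,0,0.003,0,0,0],[0,0,0,0,0,0]]'>/dev/null
python3 -c "from h import *;tipc()"
python3 -m crank '[[0,0,0.003,0,0,0],[0,0,0.002,0,0,0],[0,0,0,0,0,0]]' >/dev/null
python3 -c "from h import *;tipc()"
```

```text
tip c: x 24.4 y 0.6 z -28.9 tilt 41.9 F [ 0.7 -0.3 -3.9] M [-1.02 -0.21 -0.04] grip 24.9
tip c: x 27.9 y 0.7 z -32.5 tilt 42.0 F [ 1.2 -0.3 -3.2] M [-1.21 -0.18 -0.08] grip 25.5
```

```bash

python3 -m crank '[[0.0063,0,0.0002,0,-0.0733,0],[0.0063,0,0.0002,0,-0.0733,0],[0,0,0,0,0,0]]'>/dev/null
python3 -c "from h import *;tipc()"
python3 -m crank '[[0.0063,0,0.0002,0,-0.0733,0],[0.0063,0,0.0002,0,-0.0733,0],[0,0,0,0,0,0]]'>/dev/null
python3 -c "from h import *;tipc()"
python3 -m crank '[[0.0063,0,0.0002,0,-0.0733,0],[0.0063,0,0.0002,0,-0.0733,0],[0,0,0,0,0,0]]'>/dev/null
python3 -c "from h import *;tipc()"
```

```text
tip c: x 24.0 y 0.6 z -35.0 tilt 33.6 F [ 0.3 -0.  -1.9] M [-0.69 -0.13 -0.04] grip 25.1
tip c: x 18.8 y 1.1 z -38.5 tilt 25.3 F [-0.1 -0.6 -1.9] M [-0.44 -0.13  0.06] grip 25.0
tip c: x 13.1 y 1.1 z -41.1 tilt 16.9 F [ 1.1  1.2 -0.3] M [ 0.29 -0.3  -0.04] grip 25.0
```

```bash

python3 -m crank '[[0.0063,0,0.0002,0,-0.0733,0],[0.0063,0,0.0002,0,-0.0733,0],[0,0,0,0,0,0]]'>/dev/null
python3 -c "from h import *;tipc()"
python3 -m crank '[[0.0063,0,0.0002,0,-0.0733,0],[0.0063,0,0.0002,0,-0.0733,0],[0,0,0,0,0,0]]'>/dev/null
python3 -c "from h import *;tipc(); plan(tcp((1.5,-60),0),tool(0),4)"
```

```text
tip c: x 6.5 y 1.0 z -42.6 tilt 8.5 F [-0.6  0.2  1.3] M [ 0.15 -0.09 -0.  ] grip 25.4
tip c: x -0.1 y 0.8 z -42.8 tilt 0.1 F [-0.3 -1.2  5. ] M [-0.17  0.13  0.  ] grip 24.8
[0.0004, 0.0002, 0.0043, -0.0003, -0.0001, 0.0009]
[0.0004, 0.0002, 0.0043, -0.0003, -0.0001, 0.0009]
[0.0004, 0.0002, 0.0043, -0.0003, -0.0001, 0.0009]
[0.0004, 0.0002, 0.0043, -0.0003, -0.0001, 0.0009]
```

```bash

python3 -m crank '[[0,0,0.005,0,0,0],[0,0,0.005,0,0,0],[0,0,0,0,0,0]]'>/dev/null
python3 -c "from h import *;tipc()"
python3 -m crank '[[0,0,0.005,0,0,0],[0,0,0.005,0,0,0],[0,0,0,0,0,0]]'>/dev/null
python3 -c "from h import *;tipc()"
```

```text
tip c: x -1.7 y -0.4 z -52.3 tilt 0.1 F [ 1.5 -3.3  3.8] M [-0.59 -0.5  -0.  ] grip 25.2
tip c: x -2.8 y -0.3 z -62.3 tilt 0.1 F [ 0.9 -6.9  4.9] M [-1.49 -0.5  -0.01] grip 25.2
```

```bash

python3 -m crank '[[-0.001,0,0.004,0,0,0],[0,0,0.004,0,0,0],[0,0,0,0,0,0]]'>/dev/null
python3 -c "from h import *;tipc()"
python3 -m crank '[[0,0,0.004,0,0,0],[0,0,0.004,0,0,0],[0,0,0,0,0,0]]'>/dev/null
python3 -c "from h import *;tipc()"
```

```text
tip c: x -3.1 y -0.4 z -70.0 tilt 0.1 F [ 0.1 -5.3  7.6] M [-0.98 -0.23 -0.01] grip 25.1
tip c: x -2.9 y -0.4 z -77.9 tilt 0.1 F [ 0.1 -5.7  7.9] M [-0.87 -0.19 -0.01] grip 25.4
```

```bash

python3 -m crank '[[-0.001,0,0.004,0,0,0],[0,0,0.003,0,0,0],[0,0,0,0,0,0]]'>/dev/null
python3 -c "from h import *;tipc()"
python3 -m crank '[[0,0,0.002,0,0,0],[0,0,0,0,0,0],[0,0,0,0,0,0],[0,0,0,0,0,0]]'>/dev/null
python3 -c "from h import *;tipc()"
```

```text
tip c: x -2.9 y -0.3 z -85.2 tilt 0.1 F [ 0.5 -1.7  5.3] M [-0.19 -0.34  0.03] grip 25.3
tip c: x -2.7 y -0.6 z -85.8 tilt 0.2 F [-2.6 -2.3 15.7] M [-0.36  0.37 -0.06] grip 25.2
```

```bash

python3 -m crank '[[0,0,0,0,0,0],[0,0,-0.012,0,0,0],[0,0,-0.02,0,0,0],[0,0,-0.025,0,0,0],[0,0,-0.025,0,0,0]]'
python3 -m crank '[[0,0,-0.025,0,0,0],[0,0,-0.013,0,0,0],[0,0,0,0,0,0]]'
python3 -c "from h import *;tipc();plan([458,-40.4,240],tool(0),6)"
```

```text
time: 12.72
tool_pos: [495.6, 181.4, 233.6]
tcp_rot: [-3.138, -0.001, 1.537]
contact_force: [-0.7, -0.5, -1.4]
grip_width: 24.9
finger_force: 30.0
time: 13.1
tool_pos: [496.4, 181.9, 271.8]
tcp_rot: [-3.142, -0.0, 1.537]
contact_force: [0.3, -0.8, -1.6]
grip_width: 25.4
finger_force: 30.0
tip c: x -2.1 y 0.5 z 32.5 tilt 0.0 F [ 0.3 -0.8 -1.6] M [-0.02 -0.1  -0.01] grip 25.4
[-0.0372, -0.0052, 0.0053, -0.0, -0.0001, 0.0003]
[-0.0372, -0.0052, 0.0053, -0.0, -0.0001, 0.0003]
[-0.0372, -0.0051, 0.0053, -0.0, -0.0001, 0.0003]
[-0.0372, -0.0051, 0.0053, -0.0, -0.0001, 0.0003]
[-0.0372, -0.0051, 0.0053, -0.0, -0.0001, 0.0003]
[-0.0372, -0.0051, 0.0053, -0.0, -0.0001, 0.0003]
```

```bash

python3 -m crank '[[-0.0372,-0.0052,0.005,0,0,0],[-0.0372,-0.0052,0.005,0,0,0],[-0.0372,-0.0051,0.005,0,0,0],[-0.0372,-0.0051,0.005,0,0,0],[-0.0372,-0.0051,0.005,0,0,0]]' >/dev/null
python3 -m crank '[[-0.0372,-0.0051,0.005,0,0,0],[0,0,0,0,0,0],[0,0,0,0,0,0],[0,0,0,0,0,0]]'
python3 -c "from h import *;plan([458,-40.4,200],tool(0),1)"
```

```text
time: 14.22
tool_pos: [458.2, -39.1, 241.5]
tcp_rot: [-3.141, 0.0, 1.539]
contact_force: [-0.1, 0.0, -1.9]
grip_width: 25.0
finger_force: 30.0
[-0.0013, -0.0002, 0.0415, -0.0005, 0.0, 0.003]
```

```bash

python3 -m crank '[[-0.001,0,0.01,0,0,0],[0,0,0.01,0,0,0],[0,0,0.01,0,0,0],[0,0,0.01,0,0,0],[0,0,0,0,0,0]]'
python3 -m crank '[[0,0,0.01,0,0,0],[0,0,0.01,0,0,0],[0,0,0.01,0,0,0],[0,0,0.008,0,0,0],[0,0,0,0,0,0]]'
```

```text
time: 14.85
tool_pos: [457.7, -40.8, 200.9]
tcp_rot: [-3.14, 0.0, 1.538]
contact_force: [-0.4, -0.3, -2.5]
grip_width: 25.0
finger_force: 30.0
time: 15.48
tool_pos: [457.8, -41.0, 163.1]
tcp_rot: [-3.14, 0.0, 1.538]
contact_force: [-0.6, -0.7, -2.0]
grip_width: 25.1
finger_force: 30.0
```

Going in freely. 30 mm more to the seat at TCP z of about 133.3.

```bash

python3 -m crank '[[0,0,0.01,0,0,0],[0,0,0.01,0,0,0],[0,0,0.008,0,0,0],[0,0,0.001,0,0,0],[0,0,0,0,0,0]]'
python3 -m crank '[[0,0,0.001,0,0,0],[0,0,0,0,0,0]]'
```

```text
time: 16.1
tool_pos: [457.8, -41.1, 134.2]
tcp_rot: [-3.14, 0.001, 1.538]
contact_force: [-1.4, -5.3, -4.3]
grip_width: 25.1
finger_force: 30.0
time: 16.35
tool_pos: [457.9, -41.2, 133.7]
tcp_rot: [-3.141, 0.001, 1.538]
contact_force: [-3.0, -4.6, -1.8]
grip_width: 24.9
finger_force: 30.0
```

```bash

python3 -m crank '[[0,0,0,0,0,0],[0,0,0,0,0,0],[0,0,0,0,0,0]]' 80
python3 -m crank '[[0,0,-0.02,0,0,0],[0,0,-0.03,0,0,0],[0,0,-0.032,0,0,0],[0,0,0,0,0,0]]'
python3 - <<'E'
from h import *
from plant import bot
plan([488,-104.5,215],tool(0),2)
a=bot.capture("side")["color"][150:290,210:350]
b=bot.capture("top")["color"][170:290,220:340]
o=np.hstack([cv2.resize(x,(400,400),interpolation=cv2.INTER_CUBIC) for x in(a,b)])
cv2.imwrite("pics/s7.png",o)
E
```

```text
time: 16.73
tool_pos: [458.5, -40.7, 134.0]
tcp_rot: [3.141, 0.0, 1.538]
contact_force: [-0.4, -0.5, 1.0]
grip_width: 50.4
finger_force: 0.0
time: 17.23
tool_pos: [459.7, -41.1, 218.1]
tcp_rot: [3.136, 0.001, 1.538]
contact_force: [-0.7, 0.2, 0.1]
grip_width: 73.3
finger_force: 0.0
[-0.0312, 0.0152, 0.0017, 0.0028, 0.0007, 0.001]
[-0.0312, 0.0152, 0.0016, 0.0028, 0.0007, 0.001]
```

View pics/s7.png

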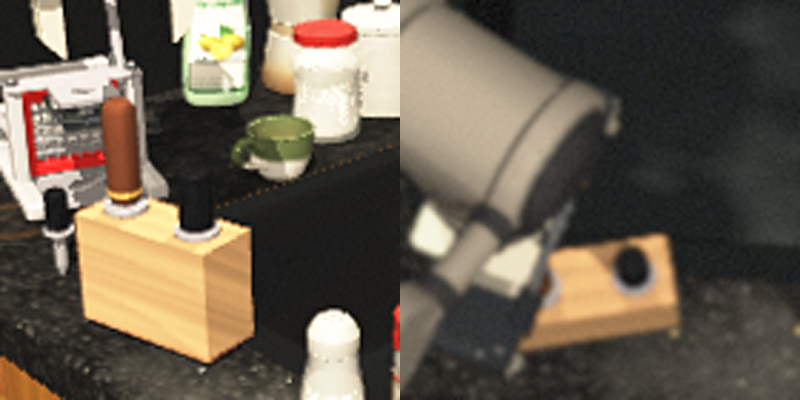

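The drift stands fully seated upright in its socket, collar at side crop (127,206), and the bolt is beside it at (198,225). I'll grasp the bolt.

```bash

python3 -m crank '[[-0.0312,0.0152,0.0005,0,0,0],[-0.0312,0.0152,0.0005,0,0,0],[0,0,0,0,0,0],[0,0,0,0,0,0]]'
python3 -m crank '[[0,0,0.035,0,0,0],[0,0,0.04,0,0,0],[0,0,0.026,0,0,0],[0,0,0,0,0,0]]'
python3 -c "from h import *;plan([488,-104.5,113],tool(0),1)"
```

```text
time: 17.82
tool_pos: [485.7, -103.7, 213.7]
tcp_rot: [-3.139, -0.001, 1.537]
contact_force: [-0.8, 0.2, 0.4]
grip_width: 73.9
finger_force: 0.0
time: 18.32
tool_pos: [484.8, -102.9, 112.2]
tcp_rot: [-3.137, -0.001, 1.539]
contact_force: [0.4, -0.0, -0.3]
grip_width: 73.4
finger_force: 0.0
[-0.0015, 0.0032, -0.0008, -0.0046, -0.0013, 0.0029]
```

```bash

python3 -m crank '[[-0.0015,0.0025,-0.0005,0,0,0],[0,0,0,0,0,0],[0,0,0,0,0,0],[0,0,0,0,0,0],[0,0,0,0,0,0]]' 0
python3 -m crank '[[0,0,0,0,0,0],[0,0,0,0,0,0],[0,0,0,0,0,0]]'
```

```text
time: 18.95
tool_pos: [489.0, -105.9, 114.5]
tcp_rot: [3.141, 0.001, 1.538]
contact_force: [-0.1, 0.4, 0.5]
grip_width: 28.1
finger_force: 0.0
time: 19.32
tool_pos: [489.1, -105.9, 114.4]
tcp_rot: [3.141, 0.001, 1.538]
contact_force: [0.2, -0.4, 1.6]
grip_width: 24.7
finger_force: 30.0
```

```bash

python3 -m crank '[[0,0,-0.02,0,0,0],[0,0,-0.03,0,0,0],[0,0,-0.03,0,0,0],[0,0,-0.03,0,0,0],[0,0,0,0,0,0]]'
python3 -m crank '[[0,0,0,0,0,0],[0,0,0,0,0,0]]'
python3 - <<'E'
from h import *
np.set_printoptions(precision=1,suppress=True)
plan([497.2,181.5,228],tool(0),6)
from plant import bot
o=bot.get_obs();print(o['tool_pos'],o['tcp_rot'])
a=bot.capture("side")["color"][120:260,210:350]
cv2.imwrite("pics/s8.png",cv2.resize(a,(560,560),interpolation=cv2.INTER_CUBIC))
p=o['tool_pos']
for dz in(28,-17.4,-22.4,-60,-72.4): print(dz,(proj('side',p+[0,0,dz])[0]+.37-[210,120])*4)
print((proj('side',p+[0,4,-20])-proj('side',p+[0,0,-20]))*4)
E
```

```text
time: 19.95
tool_pos: [489.9, -106.2, 225.8]
tcp_rot: [3.138, 0.002, 1.538]
contact_force: [0.8, 0.1, -1.8]
grip_width: 25.0
finger_force: 30.0
time: 20.2
tool_pos: [488.3, -105.6, 222.8]
tcp_rot: [-3.139, -0.0, 1.538]
contact_force: [-0.2, 0.5, -1.4]
grip_width: 24.9
finger_force: 30.0
[0.0479, -0.0001, -0.0008, -0.0005, -0.0001, 0.0003]
[0.0479, -0.0001, -0.0008, -0.0005, -0.0001, 0.0003]
[0.0479, -0.0001, -0.0008, -0.0005, -0.0001, 0.0003]
[0.0479, -0.0001, -0.0009, -0.0005, -0.0001, 0.0003]
[0.0479, -0.0002, -0.0009, -0.0005, -0.0001, 0.0003]
[0.0479, -0.0002, -0.0009, -0.0005, -0.0001, 0.0003]
[ 488.3 -105.6  222.8] [-3.1 -0.   1.5]
28 [263.3 147.2]
-17.4 [268.4 238.6]
-22.4 [268.9 248.4]
-60 [273.  320.9]
-72.4 [274.3 344.2]
[[-3.  -2.4]]
```

View pics/s8.png

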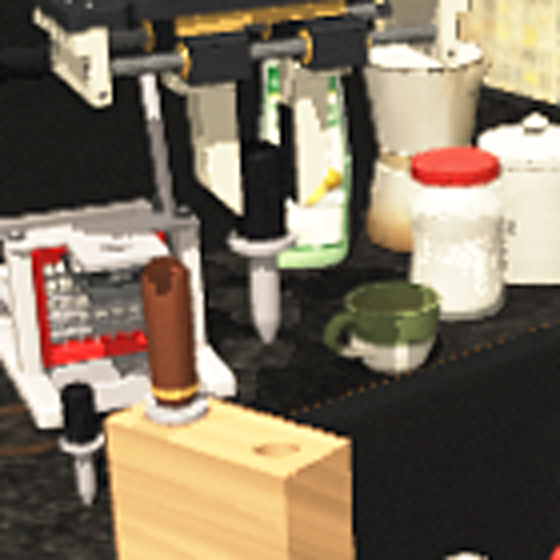

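The bolt hangs upright, flange at crop (262,242) against a predicted (268,243). So it sits about 2–3 mm towards +y in the hand. Before crossing the drift I'll raise it.

```bash

python3 -m crank '[[0,0,-0.035,0,0,0],[0.0475,0,0,0,0,0],[0.0475,0,0,0,0,0],[0.0475,0,0,0,0,0],[0.0475,0,0,0,0,0]]' >/dev/null
python3 -m crank '[[0.0475,0,0,0,0,0],[0.0475,0,0.025,0,0,0],[0,0,0,0,0,0],[0,0,0,0,0,0],[0,0,0,0,0,0]]'
python3 -c "from h import *;tipc(72.4);plan([497.2,179.5,200],tool(0),1)"
```

```text
time: 21.5
tool_pos: [498.7, 178.0, 234.5]
tcp_rot: [3.141, 0.001, 1.536]
contact_force: [0.3, -0.4, -1.1]
grip_width: 25.1
finger_force: 30.0
tip c: x -5.9 y -2.0 z 50.1 tilt 0.0 F [ 0.3 -0.4 -1.1] M [-0.09 -0.11 -0.  ] grip 25.1
[0.0014, -0.0016, 0.0345, 0.0006, 0.0006, 0.0005]
```

```bash

python3 -m crank '[[0.0015,-0.0015,0.015,0,0,0],[0,0,0.015,0,0,0],[0,0,0.012,0,0,0],[0,0,0,0,0,0]]' >/dev/null
python3 -c "from h import *;tipc(72.4)"
python3 -m crank '[[0,0,0.007,0,0,0],[0,0,0.006,0,0,0],[0,0,0,0,0,0]]' >/dev/null
python3 -c "from h import *;tipc(72.4)"
python3 -m crank '[[0,0,0.005,0,0,0],[0,0,0.003,0,0,0],[0,0,0,0,0,0]]' >/dev/null
python3 -c "from h import *;tipc(72.4)"
```

```text
tip c: x -4.0 y 0.6 z 6.8 tilt 0.1 F [-0.4 -0.2 -0.6] M [-0.03 -0.08 -0.02] grip 24.7
tip c: x -3.6 y 0.3 z -5.7 tilt 0.1 F [ 0.3 -0.4 -1.7] M [-0.01 -0.14  0.04] grip 25.1
tip c: x -3.6 y 0.1 z -13.4 tilt 0.0 F [ 0.2 -0.4 -0.8] M [-0.02 -0.06 -0.01] grip 25.1
```

```bash

python3 -m crank '[[0,0,0.005,0,0,0],[0,0,0.005,0,0,0],[0,0,0,0,0,0]]' >/dev/null
python3 -c "from h import *;tipc(72.4)"
python3 -m crank '[[0,0,0.005,0,0,0],[0,0,0.005,0,0,0],[0,0,0,0,0,0]]' >/dev/null
python3 -c "from h import *;tipc(72.4)"
python3 -m crank '[[0,0,0.005,0,0,0],[0,0,0.005,0,0,0],[0,0,0,0,0,0]]' >/dev/null
python3 -c "from h import *;tipc(72.4)"
```

```text
tip c: x -3.6 y 0.4 z -23.8 tilt 0.1 F [ 0.3 -0.9 -0.3] M [-0.01 -0.08  0.04] grip 24.9
tip c: x -3.6 y 0.3 z -33.7 tilt 0.1 F [-0.3 -0.  -0.7] M [-0.01 -0.09  0.05] grip 24.6
tip c: x -3.6 y 0.3 z -43.7 tilt 0.1 F [-0.2 -0.5 -1.8] M [-0.02 -0.11  0.  ] grip 25.1
```

Free all the way. Now I'll seat it.

```bash

python3 -m crank '[[0,0,0.004,0,0,0],[0,0,0.002,0,0,0],[0,0,0,0,0,0]]' >/dev/null
python3 -c "from h import *;tipc(72.4)"
python3 -m crank '[[0,0,0.001,0,0,0],[0,0,0,0,0,0],[0,0,0,0,0,0]]' >/dev/null
python3 -c "from h import *;tipc(72.4)"
```

```text
tip c: x -3.6 y 0.0 z -49.4 tilt 0.0 F [-0.2 -0.4 -1.2] M [-0.03 -0.07  0.01] grip 24.8
tip c: x -3.5 y -0.2 z -50.0 tilt 0.0 F [-0.   0.4  1.1] M [-0.03 -0.02  0.02] grip 24.8
```

```bash

python3 -m crank '[[0,0,0.001,0,0,0],[0,0,0,0,0,0],[0,0,0,0,0,0]]' >/dev/null
python3 -c "from h import *;tipc(72.4)"
python3 -m crank '[[0,0,0,0,0,0],[0,0,0,0,0,0],[0,0,0,0,0,0],[0,0,0,0,0,0]]' 50
python3 -m crank '[[0,0,-0.02,0,0,0],[0,0,-0.04,0,0,0],[0,0,-0.05,0,0,0],[0,0,-0.03,0,0,0],[0,0,0,0,0,0]]'
python3 - <<'E'
from h import *
from plant import bot
a=bot.capture("side")["color"][130:270,190:330]
cv2.imwrite("pics/s9.png",cv2.resize(a,(560,560),interpolation=cv2.INTER_CUBIC))
E
```

```text
tip c: x -3.5 y -0.3 z -50.0 tilt 0.1 F [-2.9 -0.1  7.9] M [-0.13  0.48 -0.01] grip 24.8
time: 25.5
tool_pos: [496.9, 180.5, 133.0]
tcp_rot: [-3.141, 0.001, 1.538]
contact_force: [-0.6, -0.4, -0.1]
grip_width: 45.6
finger_force: 0.0
time: 26.12
tool_pos: [498.0, 180.8, 275.6]
tcp_rot: [3.136, -0.001, 1.538]
contact_force: [0.9, 0.3, -0.5]
grip_width: 45.9
finger_force: 0.0
```

View pics/s9.png

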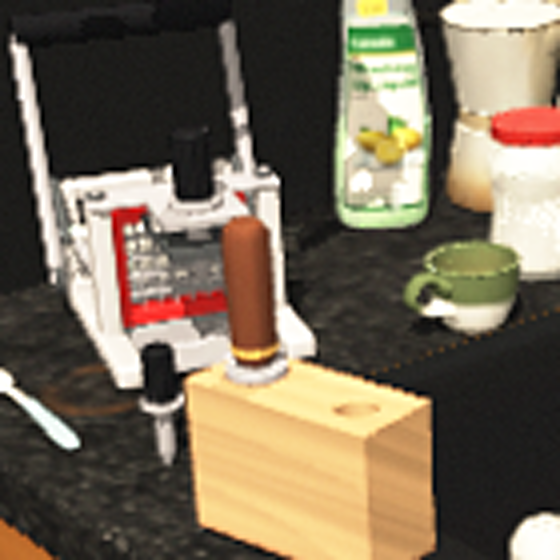

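The bolt stands upright with its flange on the strap at (193,200). The drift is seated in its block socket at (257,370), and the gripper is clear, so I'll hand in.

```bash
python3 -c "from plant import bot;print(bot.close_job())"
```

```text
the job is handed in; nothing more can be done
None
```

I handed the job in at about 26 s of the 64 s: the drift drew the cassette home and stands back in its block socket, and the bolt stands upright with its flange on the strap; the hand-in returned no verdict.

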